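Rock the angle gauge on the tall stud until its pointer settles at 20 degrees

TASK

First, with the angle gauge still in its wooden stand, press its side lever down until the arrow of the lever points at the long 20-degree line on the side of the dial away from the lever. Then take the gauge by its wooden handle, rest its foot centrally on the taller of the two steel studs on the wood block, and rock it there until the swinging pointer settles in line with that arrow. Finish while still holding the gauge at that angle, resting on the stud without pressing hard, and leave the brush, jar, tape roll and tweezers where they are.

Things in the scene. Friction and masses are not known exactly. Their poses are not given: they have to be found in the camera images.
- gauge: Pendulum angle gauge, about 0.37 kg, 158 mm tall, upright in the stand at the start. Origin: centre of its foot's underside; z up the gauge, dial faces its own -x (towards the robot), y left as one looks at the dial. Foot: flat steel bar 22 (x) x 100 (y) x 14. Dial: radius 46, 14 thick, axis 66 up. Scale on its lower half: a line per 10 degrees, long ones at 0 (straight down) and 20 either side.
- gauge_grip (a point): Middle of the gauge's dark wooden handle, on the gauge's z axis, 136 mm above the foot's underside. Handle: 18 thick (x), 40 wide (y), from 106 to 158 above the underside; take it from above with the fingers closing along the gauge's x.
- index_lever (a joint): Angle (rad) of the brass bell-crank lever on the dial's axis; stiff, stays where left (0.4 N at the knob moves it). 0: arrow straight down, arm level to the gauge's -y (right, seen from the robot). Positive: knob end pressed down, arrow goes left; 0.349 = the left 20-degree line. Starts between -0.3 and 0.05; stops at -0.6 and 0.8.
- index_knob (a point): Top (at lever 0) of the brass knob, 14 mm across, 20 long along the gauge's x (its middle 1.5 mm to the gauge's -x), at the end of the lever's arm; knob centre 95 mm from the dial's axis, moving on that circle. This point turns with the lever.
- index_tip (a point): Point 40 mm from the dial's axis, in the direction of the lever's arrow.
- pointer (a joint): Angle (rad) of the swinging dark pointer with a round bob, hanging from the dial's axis by its weight (swings about 1 s before it settles). 0 with the gauge upright, positive to the left of the dial. With the gauge leaning to its left (top towards its +y) by an angle it reads plus that angle. In line with the arrow when equal to index_lever.
- pointer_tip (a point): Point 40 mm from the dial's axis, in the direction of the pointer.
- stand: Fixed low wooden stand, 80 x 140 mm, with a trough that holds the gauge's foot: inside 26 (x) x 104 (y) mm, its floor 13 above the bench, its walls up to 25. Origin: centre of the underside. It stands left or right of the burner, the block on the other side.
- stud_block: Fixed light brown wood block 80 (x) x 150 (y) x 40 (z) mm with two steel studs on top: ridges with rounded tops of radius 10, 50 mm long along x. The tall one at y = +30, its top 72 above the bench (32 above the wood), the short one at y = -30, its top 54 above the bench. Origin: centre of the underside.
- tall_stud: The tall stud itself; origin at the centre of its base, on the wood.
- tall_stud_top (a point): Middle of the crest of the tall stud, 72 mm above the bench.
- brush: Loose bench brush lying behind the work, 27 x 189 x 23 mm; bystander.
- frit_jar: Loose jar with screw lid, 59 x 58 x 78 mm; bystander.
- tape_roll: Loose roll of masking tape lying flat, 75 x 75 x 18 mm; bystander.
- tweezers: Loose steel tweezers lying flat, 18 x 157 x 10 mm; bystander.
There are look-alikes about, which are no part of the job. There is more than one size of the gauge; the one meant has the size given above.

How it is judged:
On the way, in this order (a step that is already met when the one before it is completed fails the run):
1. the lever's arrow is set to the 20-degree line while the gauge stands in its stand (value of joint index_lever between 0.279 and 0.419 rad and distance of gauge from where it was at the start of the episode below 0.015 m and angle between gauge's own z axis and vertical below 0.15 rad), for 0.3 s.
2. the gauge, held, rests on the tall stud (contact force between gauge and tall_stud above 0.2 N and horizontal distance between gauge and tall_stud_top below 0.03 m and contact force between the fingers and gauge above 1 N), for 0.1 s.
At the end, for the whole second after the job is handed in: Gauge held; middle of its foot within 30 mm (level) of the tall stud's crest, above 60 mm, touching it with 0.2 to 20 N; lever within 4 degrees of the 20-degree line, pointer tip within 3 mm of the arrow's for the last second, gauge under 20 mm/s; the four bystanders within 30 mm of their places (all of step 2 and distance between pointer_tip and index_tip below 0.003 m and value of joint index_lever between 0.279 and 0.419 rad and contact force between gauge and tall_stud below 20 N and height (world z) of gauge above 0.06 m and linear speed of gauge below 0.02 m/s and distance of each of brush, frit_jar, tape_roll, tweezers from where it was at the start of the episode below 0.03 m); the arm keeps its last pose, push and grip.
It fails at once if the gauge is rammed onto the block or studs (over 40 N) (contact force between gauge and stud_block above 40 N).
It fails at once if a bystander is knocked away (distance of any of brush, frit_jar, tape_roll, tweezers from where it was at the start of the episode above 0.03 m).
It also fails if it takes over 58 s, if anything falls off the work surface, if the arm or the gripper's body presses on something with over 40 N, if the wrist force passes 120 N, or if a joint passes its speed limit or range.

ROBOT

A 6-joint arm with a two-finger parallel gripper is mounted at the origin on a cart in front of the work surface, level with it; the furniture and walls round the work are solid. World frame = base frame: x ahead of the robot, y to its left, z up, the work surface at z = 0. Lengths are in m, angles in rad, forces in N, time in s.
With the tool pointing down it reaches from about 0.375 to 0.975 m from the base axis. Payload 3.8 kg.
Tool frame: the origin (TCP) lies on the mounting face of the last link; the fingertips stand 173 mm ahead of it and the grasp point (between the pads) lies 155 mm ahead of it; z points along the fingers, y is the line along which they close (so a half turn about z gives the same grasp; the last joint's range is limited). The gripper opens to 85 mm and grips with 20 to 120 N. Pads are 22 mm wide; open, the fingers measure 114 mm over their backs; the gripper's body (76 mm by 85 mm) begins 54 mm behind the grasp point. The pads swing forward as they close: fully open they stand 13 mm farther back than shut.
Start: joints at [1.202, 0.264, 1.604, -0, 1.274, -0.037], TCP at [0.22, 0.638, 0.405] pointing down, gripper open.
Joint ranges: [-2.63, 2.63], [-0.94, 2.18], [0.31, 2.57], [-1.31, 4.45], [0, 2.66], [-2.55, 2.55]. Speed limits (rad/s): [2.57, 2.57, 3.14, 3.14, 3.14, 3.14].

INTERFACE

Orientations are given as a rotation vector (axis times angle).
In Python, from workcell import bot gives the robot as it stands.
- The arm moves only by the tool drive_tool, never from a script. Its argument "increments" is a list of rows, each an object with "delta_pos": the shift along the tool's x, y, z in mm, a list of three; "turn": the turn about the tool's z in rad; "jaw": the opening, from -1 (shut) to 1 (fully open). A call has 1 to 8 rows; each row shifts and turns the commanded pose from where the row before left it, along the tool's axes as they then stand; what a row does not reach is not made up. A row lasts 1/12 s, in which the tool goes at most 41.7 mm and 7.16 degrees, less where a joint would pass 70% of its speed; a pose out of reach is approached as far as the arm can. A call is refused whole if a number of a shift passes 41.7 or a number of a turn 0.125, either way. A call with a gripper value outside its range is refused whole. The fingers move at their own pace and stop on an object; "grip_force" is the grip in N (left out, the last holds). Time passes only in rows, so rows that do not move let the fingers close. It gives the time, the measured TCP pose, the force, the opening and the grip force at its end, in the units of the state.
- bot.read_state(): the state, without advancing time (a new reading comes with each control period).
- bot.read_camera(name): name is "scene" or "top" or "wrist"; returns a dict with "pixels" (420x560x3 uint8, red, green, blue), "fovy" (degrees; the focal length in pixels is half the picture's height over the tangent of half this angle, whatever the lens; pixels are square), "cx", "cy" (the principal point, pixels), "camera_from_world" (4x4, takes a point from world to camera coordinates); the wrist camera has in their place "hand_eye" (4x4, takes a point from camera to tool coordinates, whose origin is the TCP and whose axes are the flange's). Camera axes: x right, y down, z forward; pixel columns grow to the right and rows downward; lengths in m; the calibration is good to about 2 mm. A picture is of the moment at which its call begins: read the wrist's pose just before it. There is no depth.
- bot.finish_job(): hands the job in; it is judged then, once.
The state is a dict: "time": time; "q": joint angles; "joint_vel": joint speeds; "joint_torque": joint torques, N m; "tool_pos": TCP position; "tcp_rot": TCP orientation; "wrist_force": force on the tool from outside, world axes, zero at the start; "torque": the same for the moment, N m; "width": opening from 0.0 (shut) to 1.0 (fully open); "grip_force": force on a finger pad.
Only numpy, scipy, OpenCV 4.12 (cv2) and the standard library are available. Lean on these libraries where they do the work, as an engineer would, in place of code of your own. Each camera call takes 0.05 s, during which the arm holds its last target. There are 200 camera calls.

## Working session

There is one attempt and no reset: what is moved stays moved. The work goes in short steps, Python scripts to look and compute and a tool call to move; the robot and the scene stay as the last step left them, time stands still between calls to the robot, and variables do not carry over. Pictures are saved under pics/ and viewed, at most 10 in all, crops included, and the job is handed in when it is done.

Besides the shell and the picture viewer there is one more tool, called after ">>>" in YAML: its name, and indented under it one key for each argument. drive_tool: Moves the arm, as the interface text tells. Its arguments: {"type":"object","properties":{"increments":{"type":"array"},"grip_force":{"type":"number"}},"required":["increments"]}

```bash
mkdir -p pics; cat > h.py <<'E'
import numpy as np, cv2, json
from workcell import bot
from scipy.spatial.transform import Rotation as R
def grab(n,fn=None):
    s=bot.read_state(); c=bot.read_camera(n)
    img=c["pixels"][:,:,::-1].copy()
    if n=="wrist":
        T=np.eye(4);T[:3,:3]=R.from_rotvec(s["tcp_rot"]).as_matrix();T[:3,3]=s["tool_pos"]
        W=T@np.array(c["hand_eye"])
    else: W=np.linalg.inv(np.array(c["camera_from_world"]))
    f=img.shape[0]/2/np.tan(np.radians(c["fovy"])/2)
    d=dict(W=W.tolist(),f=f,cx=c["cx"],cy=c["cy"])
    if fn: cv2.imwrite(f"pics/{fn}.png",img); json.dump(d,open(f"pics/{fn}.json","w"))
    return img,d
def load(fn): return cv2.imread(f"pics/{fn}.png"),json.load(open(f"pics/{fn}.json"))
def ray(d,u,v):
    W=np.array(d["W"]); r=W[:3,:3]@np.array([(u-d["cx"])/d["f"],(v-d["cy"])/d["f"],1.]); return W[:3,3],r/np.linalg.norm(r)
def onz(d,u,v,z):
    o,r=ray(d,u,v); return o+r*(z-o[2])/r[2]
def proj(d,p):
    q=np.linalg.inv(np.array(d["W"]))@np.append(p,1); return d["f"]*q[0]/q[2]+d["cx"],d["f"]*q[1]/q[2]+d["cy"]
def tri(*L):
    A=0;b=0
    for d,u,v in L:
        o,r=ray(d,u,v);P=np.eye(3)-np.outer(r,r);A=A+P;b=b+P@o
    return np.linalg.solve(A,b)
E
python3 - <<'E'
from h import *
for n in("scene","top"):
    i,d=grab(n,n); print(n,np.round(d["W"],3).tolist(),d["f"],d["cx"],d["cy"])
a=np.hstack([cv2.imread("pics/scene.png"),cv2.imread("pics/top.png")])
s=bot.read_state(); print(s["tcp_rot"],s["wrist_force"],s["width"],s["time"])
E
```

```text
scene [[0.693, -0.368, 0.62, -0.192], [-0.721, -0.348, 0.599, -0.714], [-0.005, -0.862, -0.507, 0.747], [0.0, 0.0, 0.0, 1.0]] 463.40838135217496 278.48716978778054 207.7751263422392
top [[-0.207, -0.943, 0.261, 0.143], [-0.978, 0.198, -0.058, 0.135], [0.003, -0.268, -0.963, 1.746], [0.0, 0.0, 0.0, 1.0]] 545.6215929490866 268.0950481882599 198.34954607838435
[-0.5186639  -3.09807268  0.00316115] [-0.28487863 -0.10287703 -0.2918785 ] 0.9980024154378067 0.1
```

View pics/scene.png

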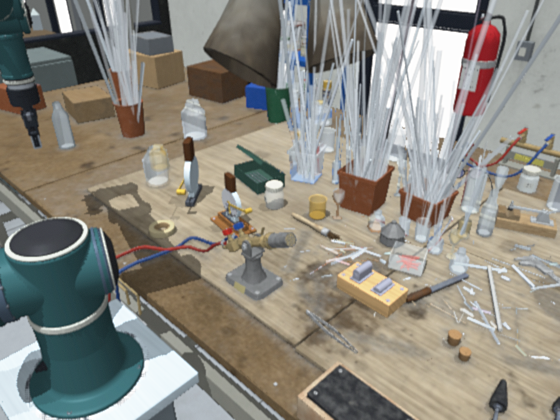

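View pics/top.png

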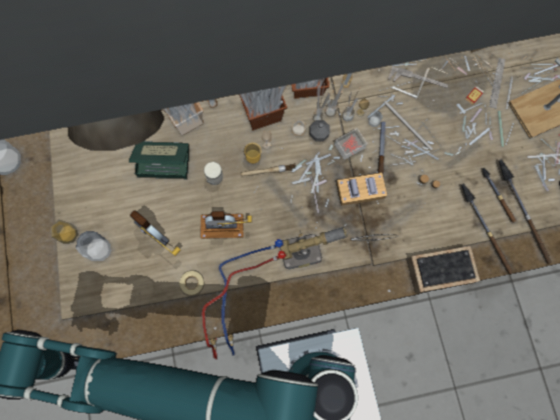

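The gauge stands in the stand at about top (222,225) and scene (232,195), and the larger look-alike is at top (150,228). The block with studs is at top (362,187) and scene (372,287). I'll enlarge both.

```bash
python3 - <<'E'
from h import *
s,d=load("scene");t,e=load("top")
z=lambda i,x,y,w,h,W,H:cv2.resize(i[y:y+h,x:x+w],(W,H),interpolation=cv2.INTER_CUBIC)
a=np.hstack([z(s,200,160,80,60,400,300),z(t,190,200,80,60,400,300)])
b=np.hstack([z(s,330,250,80,60,400,300),z(t,325,155,80,60,400,300)])
cv2.imwrite("pics/crop1.png",np.vstack([a,b]))
for u,v in((222,225),(362,187),(192,283)):print(onz(e,u,v,.02 if u!=362 else .04))
E
```

```text
[0.55366603 0.19473689 0.02      ]
[ 0.57962161 -0.27662644  0.04      ]
[0.38945369 0.32155022 0.02      ]
```

View pics/crop1.png

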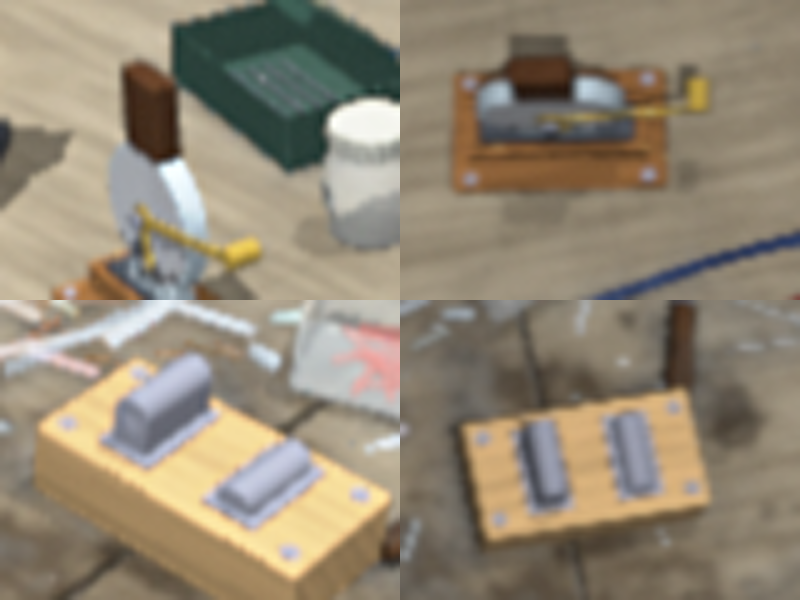

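The tall stud is the left one (world +y). The knob is at top (249.4,219) and scene (248.6,210.4).

```bash
python3 - <<'E'
from h import *
s,d=load("scene");t,e=load("top")
T=lambda x,y,ox,oy,py:((x-400)/5-.4+ox,(y-py)/5-.4+oy)
def rect(P,ox,oy,py,z):
    q=np.array([onz(e,*T(x,y,ox,oy,py),z) for x,y in P]); 
    yv=(q[0]+q[3]-q[1]-q[2])[:2]; print("c",q.mean(0),"len",np.linalg.norm(yv)/2,"yaw deg",np.degrees(np.arctan2(-yv[0],yv[1])))
rect([(462,424),(684,388),(710,505),(485,543)],325,155,300,.04)
rect([(455,70),(668,66),(667,188),(455,190)],190,200,0,.02)
k=tri((e,*T(697,95,190,200,0)),(d,200+243/5-.4,160+252/5-.4));print("knob",k)
# tall stud crest: top view ends at crop (535,428),(553,503)
for p in((537,428),(552,500)):print("stud",onz(e,*T(*p,325,155,300),.072))
# handle top
print("handle",onz(e,*T(541,75,190,200,0),.171))
for p in((512,58),(571,58),(571,97),(512,97)):print(onz(e,*T(*p,190,200,0),.171))
print(bot.read_state()["q"], R.from_rotvec(bot.read_state()["tcp_rot"]).as_matrix().round(3))
for n,p in dict(s=(.58,-.28,.04),g=(.55,.19,.17)).items(): print(n,proj(d,p),proj(e,p))
E
```

```text
c [ 0.57811508 -0.27515793  0.04      ] len 0.14931767155095327 yaw deg -2.1622959972384455
c [0.55302423 0.19533104 0.02      ] len 0.13752676218441898 yaw deg -11.060811255328177
knob [0.53755145 0.10657862 0.09744815]
stud [ 0.600156   -0.24318144  0.072     ]
stud [ 0.55149031 -0.24066071  0.072     ]
handle [0.55135371 0.19583407 0.171     ]
[0.56514717 0.21081217 0.171     ]
[0.55791757 0.17646964 0.171     ]
[0.53449138 0.18089109 0.171     ]
[0.54169418 0.21509836 0.171     ]
[ 1.20212102e+00  2.64692945e-01  1.60526987e+00 -1.17977793e-05
  1.27368234e+00 -3.69184060e-02] [[-0.945  0.326 -0.001]
 [ 0.326  0.945 -0.002]
 [ 0.    -0.002 -1.   ]]
s (np.float64(373.8310722728173), np.float64(281.5310137736282)) (np.float64(362.9711387238491), np.float64(186.68768507375563))
g (np.float64(230.27896910565056), np.float64(175.46502834963127)) (np.float64(219.84340345069296), np.float64(214.7205537916629))
```

>>> drive_tool:
  increments:
    - {"delta_pos":[0,0,0],"turn":0.12,"jaw":-1}
    - {"delta_pos":[0,0,0],"turn":0.12,"jaw":-1}
    - {"delta_pos":[0,0,0],"turn":0.12,"jaw":-1}
    - {"delta_pos":[0,0,0],"turn":0.12,"jaw":-1}
    - {"delta_pos":[0,0,0],"turn":0.12,"jaw":-1}
    - {"delta_pos":[0,0,0],"turn":0.12,"jaw":-1}
    - {"delta_pos":[0,0,0],"turn":0.12,"jaw":-1}
    - {"delta_pos":[0,0,0],"turn":0.12,"jaw":-1}

```text
time: 0.77
tool_pos: [0.2198, 0.638, 0.4038]
tcp_rot: [1.898, 2.503, -0.002]
wrist_force: [-0.7, -1.0, -0.4]
width: -0.002
grip_force: 0.0
```

>>> drive_tool:
  increments:
    - {"delta_pos":[0,0,0],"turn":0.12,"jaw":-1}
    - {"delta_pos":[0,0,0],"turn":0.12,"jaw":-1}
    - {"delta_pos":[0,0,0],"turn":0.12,"jaw":-1}
    - {"delta_pos":[0,0,0],"turn":0.113,"jaw":-1}
    - {"delta_pos":[-20,20,0],"turn":0,"jaw":-1}
    - {"delta_pos":[-29,26,0],"turn":0,"jaw":-1}
    - {"delta_pos":[-29,26,0],"turn":0,"jaw":-1}
    - {"delta_pos":[-29,26,0],"turn":0,"jaw":-1}

```text
time: 1.43
tool_pos: [0.2956, 0.513, 0.4038]
tcp_rot: [2.424, 1.997, -0.002]
wrist_force: [1.1, 0.1, -0.0]
width: 0.004
grip_force: 0.0
```

>>> drive_tool:
  increments:
    - {"delta_pos":[-29,26,0],"turn":0,"jaw":-1}
    - {"delta_pos":[-29,26,0],"turn":0,"jaw":-1}
    - {"delta_pos":[-29,26,0],"turn":0,"jaw":-1}
    - {"delta_pos":[-29,26,0],"turn":0,"jaw":-1}
    - {"delta_pos":[-29,26,0],"turn":0,"jaw":-1}
    - {"delta_pos":[-29,26,0],"turn":0,"jaw":-1}
    - {"delta_pos":[-29,26,0],"turn":0,"jaw":-1}
    - {"delta_pos":[-29,26,0],"turn":0,"jaw":-1}

```text
time: 2.1
tool_pos: [0.4551, 0.2447, 0.4044]
tcp_rot: [-2.426, -1.996, 0.001]
wrist_force: [0.7, 0.2, 0.8]
width: -0.001
grip_force: 0.0
```

```bash
python3 - <<'E'
from h import *
i,d=grab("wrist","w1");s=bot.read_state()
print(s["time"],s["tool_pos"],R.from_rotvec(s["tcp_rot"]).as_matrix().round(3),s["width"],s["wrist_force"])
print(np.round(d["W"],3),d["f"],d["cx"],d["cy"])
E
```

```text
2.15 [0.45806156 0.23986782 0.40439541] [[ 0.196  0.981  0.003]
 [ 0.981 -0.196 -0.005]
 [-0.005  0.004 -1.   ]] 0.0004734368423629641 [ 3.30811875 -4.0554993   0.17338171]
[[ 0.981 -0.184 -0.063  0.471]
 [-0.194 -0.929 -0.316  0.325]
 [-0.001  0.322 -0.947  0.373]
 [ 0.     0.     0.     1.   ]] 302.3189957900352 280.86604545489064 208.30843324717267
```

View pics/w1.png

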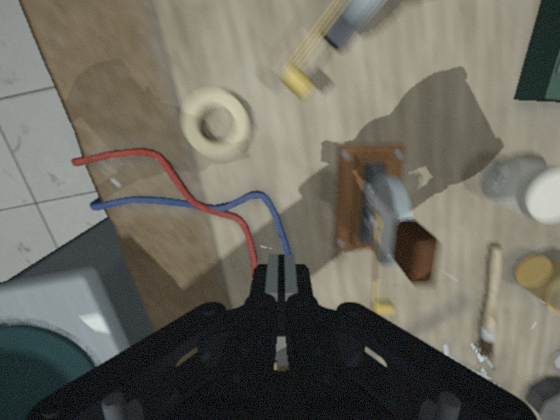

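The wrist view shows the gauge in its stand (stand corners about (342,146), (403,145), (398,245), (337,250)), with the knob at (385,308) and the handle at about (417,252).

```bash
python3 - <<'E'
from h import *
i,d=load("w1")
q=np.array([onz(d,u,v,.022) for u,v in((342,146),(404,145),(399,247),(337,250))]);print(q.round(4),q.mean(0))
k=onz(d,385,308,.097);print("knob",k)
t,e=load("top"); s,c=load("scene")
print(tri((d,385,308),(e,249,218.6),(c,248.2,210)))
hsv=cv2.cvtColor(i,cv2.COLOR_BGR2HSV);m=cv2.inRange(hsv,(0,90,20),(15,255,130));m[:,:385]=0;m[:215]=0;m[290:]=0;m[:,445:]=0
cs,_=cv2.findContours(m,0,2);cc=max(cs,key=cv2.contourArea);print(cv2.approxPolyDP(cc,3,True)[:,0].tolist())
cv2.imwrite("pics/crop2.png",cv2.resize(i[135:325,325:455],None,fx=3,fy=3,interpolation=2))
E
```

```text
[[0.5311 0.2687 0.022 ]
 [0.6009 0.2561 0.022 ]
 [0.5862 0.1275 0.022 ]
 [0.5076 0.1387 0.022 ]] [0.55645593 0.19773885 0.022     ]
knob [0.54151471 0.09908436 0.097     ]
[0.53776214 0.1050357  0.10035222]
[[401, 223], [395, 258], [405, 272], [410, 272], [407, 275], [412, 280], [426, 280], [435, 241], [417, 224]]
```

View pics/crop2.png

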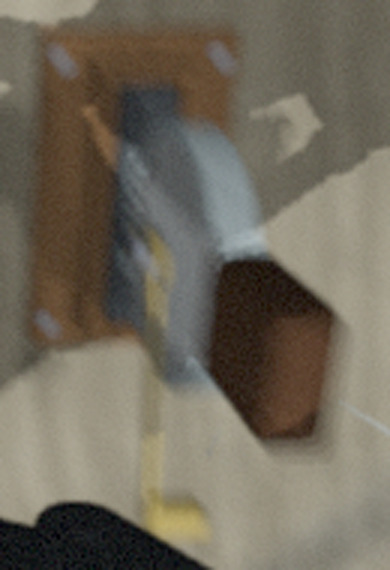

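>>> drive_tool:
  increments:
    - {"delta_pos":[-29,25,0],"turn":0,"jaw":-1}
    - {"delta_pos":[-29,25,0],"turn":0,"jaw":-1}
    - {"delta_pos":[-29,26,20],"turn":0,"jaw":-1}
    - {"delta_pos":[-30,26,27],"turn":0,"jaw":-1}
    - {"delta_pos":[0,0,27],"turn":0,"jaw":-1}
    - {"delta_pos":[0,0,0],"turn":0,"jaw":-1}
    - {"delta_pos":[0,0,0],"turn":0,"jaw":-1}

```text
time: 2.73
tool_pos: [0.5277, 0.1179, 0.3331]
tcp_rot: [-2.425, -1.993, 0.007]
wrist_force: [0.3, -0.5, 0.6]
width: 0.001
grip_force: 0.0
```

```bash
python3 - <<'E'
from h import *
i,d=grab("wrist","w2");s=bot.read_state()
print(s["time"],s["tool_pos"],R.from_rotvec(s["tcp_rot"]).as_matrix().round(3),s["width"],s["wrist_force"])
E
```

```text
2.7833 [0.52835541 0.11863552 0.33502292] [[ 0.193  0.981 -0.002]
 [ 0.981 -0.193  0.   ]
 [-0.    -0.002 -1.   ]] 0.00012340564854244413 [ 0.29872337 -0.60561167 -0.56630299]
```

View pics/w2.png

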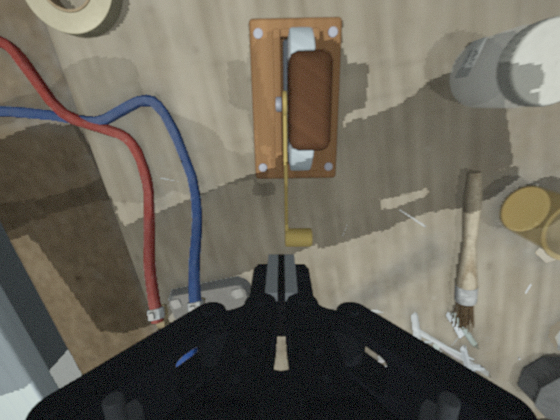

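Sharp view: stand corners (250,19), (341,17), (337,177), (257,178); handle top face x 290-332, y 52-150; knob (300,237); fingertips near (281,258).

```bash
python3 - <<'E'
from h import *
i,d=load("w2");t,e=load("top"); s,c=load("scene")
def rect(P,z):
    q=np.array([onz(d,u,v,z) for u,v in P]);yv=(q[0]+q[1]-q[2]-q[3])/2;xv=(q[1]+q[2]-q[0]-q[3])/2
    print(q.mean(0).round(4),np.linalg.norm(xv),np.linalg.norm(yv),np.degrees(np.arctan2(-yv[0],yv[1])))
rect([(250,19),(342,17),(337,177),(256,178)],.025)
rect([(290,51),(332,51),(330,150),(289,150)],.171)
print("knob tri",tri((d,300,237),(e,249,218.6),(c,248.2,210)),onz(d,300,237,.1))
st=bot.read_state();p=np.array(st["tool_pos"]);Rm=R.from_rotvec(st["tcp_rot"]).as_matrix()
for L in(.155,.173,.16,.165):print(L,proj(d,p+Rm@[0,0,L]))
E
```

```text
[0.5553 0.1971 0.025 ] 0.07448465114057842 0.12975726476921218 -10.136158515877257
[0.5549 0.1972 0.171 ] 0.01694576648067452 0.03812723305093796 -10.397130385377436
knob tri [0.5377748  0.10630033 0.09765481] [0.53840117 0.10682041 0.1       ]
0.155 (np.float64(283.06703529976687), np.float64(288.74055498261947))
0.173 (np.float64(282.9728394304512), np.float64(269.03759689949885))
0.16 (np.float64(283.0386714744963), np.float64(282.80769121217395))
0.165 (np.float64(283.0120833451085), np.float64(277.24624990230325))
```

>>> drive_tool:
  increments:
    - {"delta_pos":[-9,11,0],"turn":0,"jaw":-1}
    - {"delta_pos":[0,0,15],"turn":0,"jaw":-1}
    - {"delta_pos":[0,0,20],"turn":0,"jaw":-1}
    - {"delta_pos":[0,0,15],"turn":0,"jaw":-1}
    - {"delta_pos":[0,0,10],"turn":0,"jaw":-1}
    - {"delta_pos":[0,0,10],"turn":0,"jaw":-1}
    - {"delta_pos":[0,0,10],"turn":0,"jaw":-1}
    - {"delta_pos":[0,0,0],"turn":0,"jaw":-1}

```text
time: 3.45
tool_pos: [0.5373, 0.1075, 0.2539]
tcp_rot: [-2.425, -1.996, 0.003]
wrist_force: [-1.0, -1.8, 1.1]
width: -0.0
grip_force: 0.0
```

>>> drive_tool:
  increments:
    - {"delta_pos":[0,0,0],"turn":0,"jaw":-1}
    - {"delta_pos":[0,0,0],"turn":0,"jaw":-1}
    - {"delta_pos":[0,0,0],"turn":0,"jaw":-1}

```text
time: 3.7
tool_pos: [0.5383, 0.1074, 0.2561]
tcp_rot: [2.425, 1.995, 0.002]
wrist_force: [0.0, 0.4, -0.1]
width: 0.002
grip_force: 0.0
```

>>> drive_tool:
  increments:
    - {"delta_pos":[0,0,6],"turn":0,"jaw":-1}
    - {"delta_pos":[0,0,6],"turn":0,"jaw":-1}
    - {"delta_pos":[0,0,6],"turn":0,"jaw":-1}
    - {"delta_pos":[0,0,6],"turn":0,"jaw":-1}
    - {"delta_pos":[0,0,5],"turn":0,"jaw":-1}
    - {"delta_pos":[0,0,0],"turn":0,"jaw":-1}
    - {"delta_pos":[0,0,0],"turn":0,"jaw":-1}

```text
time: 4.28
tool_pos: [0.5374, 0.1072, 0.2254]
tcp_rot: [-2.425, -1.995, 0.002]
wrist_force: [0.1, -0.2, -0.6]
width: 0.004
grip_force: 0.0
```

```bash
python3 - <<'E'
from h import *
i,d=grab("wrist","w3");s=bot.read_state();j,c=grab("scene","s3")
print(s["time"],s["tool_pos"],s["wrist_force"])
a=cv2.resize(j[165:225,200:280],(560,420),interpolation=2)
cv2.imwrite("pics/v3.png",np.hstack([a[:, :400],cv2.resize(i[60:410,80:480],(400,350))[:350] if 0 else cv2.resize(i[0:420,160:560],(400,420))]))
E
```

```text
4.3333 [0.53766544 0.10724014 0.2258512 ] [ 0.20800264 -0.08735809 -0.0702761 ]
```

View pics/v3.png

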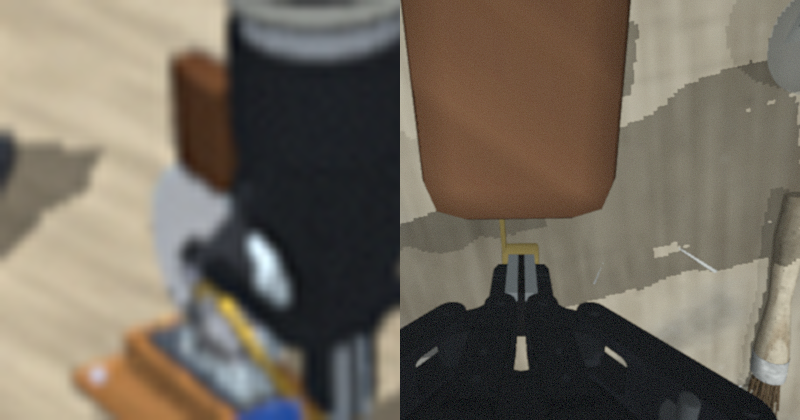

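The lever is down, with the fingertips on the knob at wrist crop (520,255). I'll rise, open and move over the handle.

>>> drive_tool:
  increments:
    - {"delta_pos":[0,0,-15],"turn":0,"jaw":-1}
    - {"delta_pos":[0,0,-30],"turn":0,"jaw":-1}
    - {"delta_pos":[0,0,-40],"turn":0,"jaw":-1}
    - {"delta_pos":[0,0,-40],"turn":0,"jaw":-1}
    - {"delta_pos":[0,0,-20],"turn":0,"jaw":1}
    - {"delta_pos":[0,0,0],"turn":0,"jaw":1}
    - {"delta_pos":[0,0,0],"turn":0,"jaw":1}
    - {"delta_pos":[0,0,0],"turn":0,"jaw":1}

```text
time: 5.05
tool_pos: [0.5373, 0.1072, 0.3705]
tcp_rot: [-2.426, -1.996, 0.001]
wrist_force: [0.1, -0.8, 0.1]
width: 0.569
grip_force: 0.0
```

```bash
python3 - <<'E'
from h import *
i,d=grab("wrist","w4");s=bot.read_state();j,c=grab("scene","s4")
print(s["time"],s["tool_pos"],s["wrist_force"],s["width"])
a=cv2.resize(j[165:225,200:280],(560,420),interpolation=2)
cv2.imwrite("pics/v4.png",np.hstack([a[:, :400],i[:,160:560]]))
E
```

```text
5.1 [0.53705734 0.10717637 0.36955815] [ 0.05603075 -0.67240184 -0.43521187] 0.6519109575863298
```

View pics/v4.png

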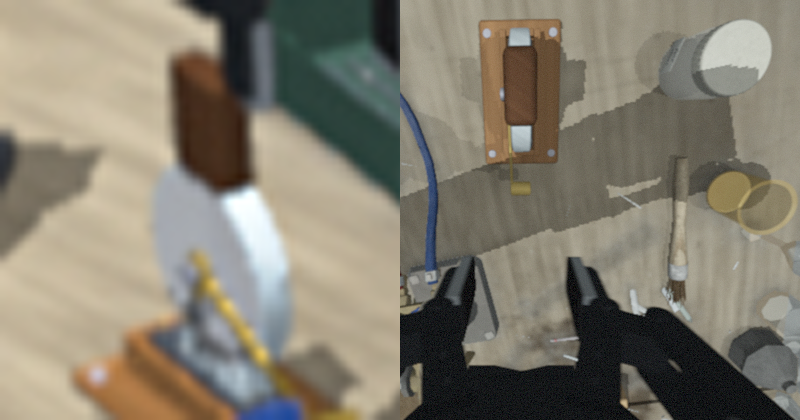

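The lever is clearly down and the gauge is still upright. The knob is at wrist (281,188). I'll triangulate it with the scene view by yellow mask.

```bash
python3 - <<'E'
from h import *
i,d=load("w4");j,c=load("s4")
def prof(im,x0,y0,x1,y1):
    h=cv2.cvtColor(im,cv2.COLOR_BGR2HSV);m=cv2.inRange(h,(18,110,70),(34,255,255));k=np.zeros_like(m);k[y0:y1,x0:x1]=m[y0:y1,x0:x1];return k
m=prof(j,220,195,270,235)
for y in range(195,236):
    x=np.where(m[y])[0]
    if len(x):print(y,x.min(),x.max(),end="; ")
m2=prof(i,255,178,300,200);ys,xs=np.where(m2);print("\nw",xs.min(),xs.max(),ys.min(),ys.max(),xs.mean(),ys.mean())
g=np.array([.555,.197]);yw=np.radians(-10.5)
for L in(.25,.3,.349,.4,.45):
    y=-.095*np.cos(L);x=-.0015;p=[g[0]+x*np.cos(yw)-y*np.sin(yw),g[1]+x*np.sin(yw)+y*np.cos(yw),.079-.095*np.sin(L)]
    print(L,np.round(p,4),np.round(proj(c,p),1),np.round(proj(d,p),1))
E
```

```text
202 228 228; 203 229 229; 204 229 229; 205 229 230; 206 229 230; 207 231 231; 208 231 232; 209 232 232; 210 233 233; 211 233 234; 212 234 235; 213 235 235; 214 235 236; 215 236 237; 216 237 237; 217 238 239; 218 239 240; 219 239 240; 220 240 241; 223 247 248; 224 244 250; 225 245 251; 226 245 251; 227 244 250; 228 244 250; 229 245 247; 
w 271 289 178 194 279.94849785407723 187.67811158798284
0.25 [0.5368 0.1068 0.0555] [248.7 223. ] [280.7 195. ]
0.3 [0.537  0.108  0.0509] [248.5 224.1] [280.7 192.5]
0.349 [0.5373 0.1095 0.0465] [248.3 225.2] [280.7 189.9]
0.4 [0.5376 0.1112 0.042 ] [248.  226.3] [280.7 187. ]
0.45 [0.5379 0.1132 0.0377] [247.7 227.3] [280.7 184.1]
```

>>> drive_tool:
  increments:
    - {"delta_pos":[30,0,0],"turn":0,"jaw":1}
    - {"delta_pos":[30,0,0],"turn":0,"jaw":1}
    - {"delta_pos":[31,0,0],"turn":0,"jaw":1}
    - {"delta_pos":[0,0,0],"turn":0,"jaw":1}
    - {"delta_pos":[0,0,0],"turn":0,"jaw":1}
    - {"delta_pos":[0,0,0],"turn":0,"jaw":1}

```text
time: 5.65
tool_pos: [0.5548, 0.1964, 0.3694]
tcp_rot: [-2.425, -1.996, 0.005]
wrist_force: [0.4, 0.5, 0.3]
width: 1.002
grip_force: 0.0
```

>>> drive_tool:
  increments:
    - {"delta_pos":[0,0,15],"turn":0,"jaw":1}
    - {"delta_pos":[0,0,20],"turn":0,"jaw":1}
    - {"delta_pos":[0,0,20],"turn":0,"jaw":1}
    - {"delta_pos":[0,0,12],"turn":0,"jaw":1}
    - {"delta_pos":[0,0,0],"turn":0,"jaw":1}
    - {"delta_pos":[0,0,0],"turn":0,"jaw":1}

```text
time: 6.15
tool_pos: [0.5549, 0.1957, 0.3032]
tcp_rot: [-2.426, -1.994, 0.004]
wrist_force: [-0.2, 0.2, 0.3]
width: 0.996
grip_force: 0.0
```

```bash
python3 - <<'E'
from h import *
i,d=grab("wrist","w5");s=bot.read_state()
print(s["time"],s["tool_pos"],s["wrist_force"],s["width"])
E
```

```text
6.2 [0.55555075 0.19603747 0.30455972] [-0.30818069  0.58684126  0.32317927] 0.9984228418915145
```

View pics/w5.png

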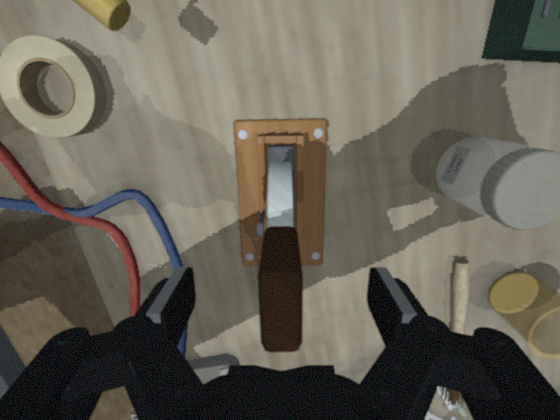

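The handle is centred between the pads. Closing.

>>> drive_tool:
  increments:
    - {"delta_pos":[0,0,0],"turn":0,"jaw":-1}
    - {"delta_pos":[0,0,0],"turn":0,"jaw":-1}
    - {"delta_pos":[0,0,0],"turn":0,"jaw":-1}
    - {"delta_pos":[0,0,0],"turn":0,"jaw":-1}
    - {"delta_pos":[0,0,0],"turn":0,"jaw":-1}
    - {"delta_pos":[0,0,0],"turn":0,"jaw":-1}
    - {"delta_pos":[0,0,0],"turn":0,"jaw":-1}
    - {"delta_pos":[0,0,0],"turn":0,"jaw":-1}
  grip_force: 30

```text
time: 6.87
tool_pos: [0.5554, 0.1967, 0.3047]
tcp_rot: [-2.426, -1.996, -0.001]
wrist_force: [-0.7, -0.4, 2.9]
width: 0.205
grip_force: 30.0
```

>>> drive_tool:
  increments:
    - {"delta_pos":[0,0,0],"turn":0,"jaw":-1}
    - {"delta_pos":[0,0,0],"turn":0,"jaw":-1}
    - {"delta_pos":[0,0,-8],"turn":0,"jaw":-1}
    - {"delta_pos":[0,0,-12],"turn":0,"jaw":-1}
    - {"delta_pos":[0,0,-20],"turn":0,"jaw":-1}
    - {"delta_pos":[0,0,-20],"turn":0,"jaw":-1}
    - {"delta_pos":[0,0,-20],"turn":0,"jaw":-1}
    - {"delta_pos":[0,0,-20],"turn":0,"jaw":-1}

```text
time: 7.53
tool_pos: [0.555, 0.1964, 0.4049]
tcp_rot: [-2.426, -1.996, 0.002]
wrist_force: [-0.0, -0.1, -4.5]
width: 0.209
grip_force: 29.9
```

>>> drive_tool:
  increments:
    - {"delta_pos":[0,0,-25],"turn":0,"jaw":-1}
    - {"delta_pos":[-12,3,-25],"turn":0,"jaw":-1}
    - {"delta_pos":[-22,6,0],"turn":0,"jaw":-1}
    - {"delta_pos":[-30,7,0],"turn":0,"jaw":-1}
    - {"delta_pos":[-30,7,0],"turn":0,"jaw":-1}
    - {"delta_pos":[-30,7,0],"turn":0,"jaw":-1}
    - {"delta_pos":[-30,7,0],"turn":0,"jaw":-1}
    - {"delta_pos":[-30,8,0],"turn":0,"jaw":-1}

```text
time: 8.2
tool_pos: [0.5634, 0.006, 0.4542]
tcp_rot: [-2.426, -1.996, 0.001]
wrist_force: [0.8, 0.6, -4.4]
width: 0.209
grip_force: 29.8
```

>>> drive_tool:
  increments:
    - {"delta_pos":[-30,8,0],"turn":0,"jaw":-1}
    - {"delta_pos":[-30,8,0],"turn":0,"jaw":-1}
    - {"delta_pos":[-30,8,0],"turn":0,"jaw":-1}
    - {"delta_pos":[-30,8,0],"turn":0,"jaw":-1}
    - {"delta_pos":[-30,8,0],"turn":0,"jaw":-1}
    - {"delta_pos":[-30,8,0],"turn":0,"jaw":-1}
    - {"delta_pos":[-25,6,0],"turn":0,"jaw":-1}
    - {"delta_pos":[-18,4,0],"turn":0,"jaw":-1}

```text
time: 8.87
tool_pos: [0.5775, -0.2252, 0.4539]
tcp_rot: [-2.428, -1.994, 0.002]
wrist_force: [-0.2, 0.1, -4.0]
width: 0.207
grip_force: 29.8
```

>>> drive_tool:
  increments:
    - {"delta_pos":[-10,2,0],"turn":0,"jaw":-1}
    - {"delta_pos":[0,0,0],"turn":-0.07,"jaw":-1}
    - {"delta_pos":[0,0,0],"turn":-0.07,"jaw":-1}
    - {"delta_pos":[0,0,0],"turn":0,"jaw":-1}
    - {"delta_pos":[0,0,0],"turn":0,"jaw":-1}
    - {"delta_pos":[0,0,0],"turn":0,"jaw":-1}
    - {"delta_pos":[0,0,0],"turn":0,"jaw":-1}

```text
time: 9.45
tool_pos: [0.578, -0.2323, 0.4542]
tcp_rot: [-2.281, -2.16, -0.0]
wrist_force: [-0.1, -0.5, -4.7]
width: 0.206
grip_force: 29.8
```

```bash
python3 - <<'E'
from h import *
i,d=grab("wrist","w6");s=bot.read_state();j,c=grab("scene","s6")
print(s["time"],s["tool_pos"],R.from_rotvec(s["tcp_rot"]).as_matrix().round(3).tolist(),s["wrist_force"],s["width"])
a=cv2.resize(j[200:320,330:430],(500,600),interpolation=2)
b=cv2.resize(i[0:420,170:380],(300,600))
cv2.imwrite("pics/v6.png",np.hstack([a,b]))
for x in(-.025,.025):print(proj(d,[.577+x,-.2435-x*.044,.072]),proj(c,[.577+x,-.2435-x*.044,.072]))
E
```

```text
9.5 [ 0.57800115 -0.23237933  0.45426945] [[0.054, 0.999, -0.0], [0.999, -0.054, 0.0], [0.0, -0.0, -1.0]] [ 0.01828674 -0.15534336 -4.15779023] 0.2094664576786936
(np.float64(259.89305784173075), np.float64(188.23950615263448)) (np.float64(354.87531220670894), np.float64(269.309509832457))
(np.float64(301.6137544411167), np.float64(187.75488826724563)) (np.float64(367.90795312986546), np.float64(260.34363373375214))
```

View pics/v6.png

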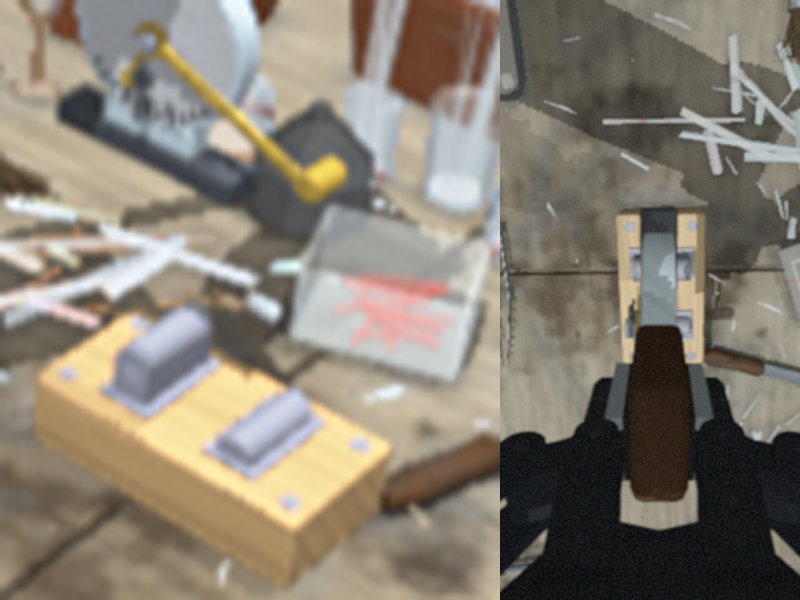

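>>> drive_tool:
  increments:
    - {"delta_pos":[0,0,20],"turn":0,"jaw":-1}
    - {"delta_pos":[0,0,25],"turn":0,"jaw":-1}
    - {"delta_pos":[0,0,20],"turn":0,"jaw":-1}
    - {"delta_pos":[0,0,12],"turn":0,"jaw":-1}
    - {"delta_pos":[0,0,6],"turn":0,"jaw":-1}
    - {"delta_pos":[0,0,0],"turn":0,"jaw":-1}
    - {"delta_pos":[0,0,0],"turn":0,"jaw":-1}
  grip_force: 20

```text
time: 10.13
tool_pos: [0.5783, -0.2329, 0.3719]
tcp_rot: [2.28, 2.16, 0.0]
wrist_force: [-0.1, 0.0, -4.2]
width: 0.209
grip_force: 29.8
```

>>> drive_tool:
  increments:
    - {"delta_pos":[0,0,2],"turn":0,"jaw":-1}
    - {"delta_pos":[0,0,2],"turn":0,"jaw":-1}
    - {"delta_pos":[0,0,0],"turn":0,"jaw":-1}

```text
time: 10.38
tool_pos: [0.5782, -0.2329, 0.3681]
tcp_rot: [2.28, 2.16, 0.001]
wrist_force: [0.1, 0.2, -3.8]
width: 0.209
grip_force: 29.8
```

>>> drive_tool:
  increments:
    - {"delta_pos":[0,0,2],"turn":0,"jaw":-1}
    - {"delta_pos":[0,0,0],"turn":0,"jaw":-1}

```text
time: 10.55
tool_pos: [0.578, -0.2328, 0.3653]
tcp_rot: [2.28, 2.16, 0.0]
wrist_force: [-0.2, 0.5, -4.1]
width: 0.206
grip_force: 29.8
```

>>> drive_tool:
  increments:
    - {"delta_pos":[0,0,2],"turn":0,"jaw":-1}
    - {"delta_pos":[0,0,0],"turn":0,"jaw":-1}
    - {"delta_pos":[0,0,0],"turn":0,"jaw":-1}
  grip_force: 20

```text
time: 10.8
tool_pos: [0.5781, -0.2329, 0.3637]
tcp_rot: [2.28, 2.16, 0.0]
wrist_force: [-0.4, -0.2, -1.2]
width: 0.21
grip_force: 30.1
```

>>> drive_tool:
  increments:
    - {"delta_pos":[0,0,1],"turn":0,"jaw":-1}
    - {"delta_pos":[0,0,0],"turn":0,"jaw":-1}
    - {"delta_pos":[0,0,0],"turn":0,"jaw":-1}

```text
time: 11.05
tool_pos: [0.5782, -0.2329, 0.3636]
tcp_rot: [2.28, 2.16, 0.001]
wrist_force: [-1.5, 1.5, 5.3]
width: 0.208
grip_force: 31.0
```

>>> drive_tool:
  increments:
    - {"delta_pos":[3.4,0,0.2],"turn":0,"jaw":-1}
    - {"delta_pos":[3.4,0,0.4],"turn":0,"jaw":-1}
    - {"delta_pos":[3.4,0,0.5],"turn":0,"jaw":-1}
    - {"delta_pos":[3.4,0,0.5],"turn":0,"jaw":-1}
    - {"delta_pos":[0,0,0],"turn":0,"jaw":-1}
    - {"delta_pos":[0,0,0],"turn":0,"jaw":-1}

```text
time: 11.55
tool_pos: [0.579, -0.2191, 0.3615]
tcp_rot: [2.279, 2.16, 0.0]
wrist_force: [-0.8, -0.7, 5.4]
width: 0.205
grip_force: 31.1
```

```bash
python3 - <<'E'
from h import *
i,d=grab("wrist","w7");s=bot.read_state();j,c=grab("scene","s7")
print(s["time"],s["tool_pos"],s["wrist_force"],s["torque"],s["grip_force"])
a=cv2.resize(j[200:300,320:420],(500,500),interpolation=2)
b=cv2.resize(i[0:420,170:380],(250,500))
cv2.imwrite("pics/v7.png",np.hstack([a,b]))
E
```

```text
11.6 [ 0.57897557 -0.2191862   0.36144348] [-1.30325299 -0.34775989  5.62359155] [-0.39148523  0.44097783 -0.03870928] 31.120163798332214
```

View pics/v7.png

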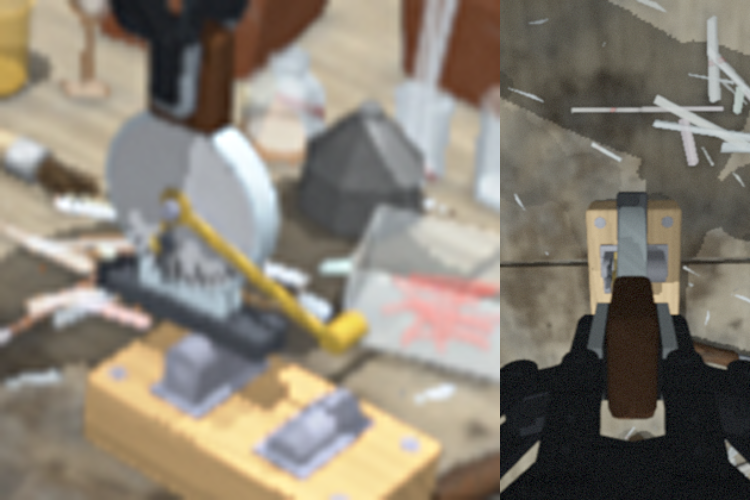

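The gauge has tilted a little on the tall stud (foot bar about (190,310), arm and knob at (345,330)). When the arrow and the plumb pointer line up, the lever arm is exactly level. So I'll measure the arm's slope numerically in the scene view from now on.

```bash
cat > slope.py <<'E'
from h import *
from scipy.optimize import least_squares
def arm(j,c,axis,yaw,dbg=0):
    """angle (rad) of lever arm below horizontal, seen in scene; axis = world dial axis approx"""
    h=cv2.cvtColor(j,cv2.COLOR_BGR2HSV);m=cv2.inRange(h,(18,110,70),(34,255,255))
    u0,v0=proj(c,axis);k=np.zeros_like(m);x0,y0=int(u0)-12,int(v0)-18;k[y0:y0+50,x0:x0+60]=m[y0:y0+50,x0:x0+60]
    n,lab,st,ce=cv2.connectedComponentsWithStats(k,connectivity=8)
    ys,xs=np.where(k)
    yv=np.array([-np.sin(yaw),np.cos(yaw),0]);xv=np.array([np.cos(yaw),np.sin(yaw),0])
    # intersect rays with the dial plane (9 mm in front of gauge mid-plane)
    o=np.array(axis)-.009*xv;P=[]
    for u,v in zip(xs,ys):
        a,r=ray(c,u,v);p=a+r*(xv@(o-a))/(xv@r);P.append([-(p-o)@yv,p[2]-o[2]])
    P=np.array(P)*1000
    s=P[(P[:,0]>14)&(P[:,0]<78)&(abs(P[:,1])<60)]
    f=np.polyfit(s[:,0],s[:,1],1);r=s[:,1]-np.polyval(f,s[:,0]);s=s[abs(r)<4];f=np.polyfit(s[:,0],s[:,1],1)
    kb=P[P[:,0]>86]
    print("n",len(s),"arm below horiz",-np.arctan(f[0]),"at0",f[1],"knob",kb.mean(0) if len(kb) else None)
E
python3 - <<'E'
from slope import *
j,c=load("s4");arm(j,c,[.555,.197,.079],np.radians(-10.5))
j,c=load("s6");arm(j,c,[.578,-.2323,.4543-.2917+.066],np.radians(-3.1))
j,c=load("s7");arm(j,c,[.579,-.226,.3614-.2917+.066],np.radians(-3.1))
E
```

```text
n 17 arm below horiz 0.3501604736899562 at0 -6.133879576181183 knob [100.46398266 -26.29832653]
n 65 arm below horiz 0.3873610850815378 at0 -2.573146494260396 knob [ 93.21326918 -25.28593106]
n 62 arm below horiz 0.30479661133584385 at0 -1.3676516633597795 knob [ 94.07043817 -20.91145257]
```

>>> drive_tool:
  increments:
    - {"delta_pos":[4.5,0,0.8],"turn":0,"jaw":-1}
    - {"delta_pos":[4.5,0,1.0],"turn":0,"jaw":-1}
    - {"delta_pos":[4.5,0,1.1],"turn":0,"jaw":-1}
    - {"delta_pos":[0,0,0],"turn":0,"jaw":-1}
    - {"delta_pos":[0,0,0],"turn":0,"jaw":-1}

```text
time: 12.07
tool_pos: [0.5797, -0.205, 0.3578]
tcp_rot: [-2.28, -2.161, -0.002]
wrist_force: [-0.4, 0.9, 5.1]
width: 0.209
grip_force: 31.0
```

>>> drive_tool:
  increments:
    - {"delta_pos":[4.5,0,1.2],"turn":0,"jaw":-1}
    - {"delta_pos":[4.5,0,1.4],"turn":0,"jaw":-1}
    - {"delta_pos":[4.5,0,1.4],"turn":0,"jaw":-1}
    - {"delta_pos":[0,0,0],"turn":0,"jaw":-1}
    - {"delta_pos":[0,0,0],"turn":0,"jaw":-1}

```text
time: 12.48
tool_pos: [0.5802, -0.1916, 0.3531]
tcp_rot: [-2.279, -2.161, -0.001]
wrist_force: [0.2, -0.3, 1.6]
width: 0.208
grip_force: 30.5
```

```bash
python3 - <<'E'
from slope import *
j,c=grab("scene","s8");s=bot.read_state();print(s["time"],s["tool_pos"],s["wrist_force"])
G=np.array(s["tool_pos"])-[0,0,.155];th=.28
arm(j,c,[G[0],G[1]-.07*np.sin(th),G[2]-.07*np.cos(th)],np.radians(-3.1))
E
```

```text
12.5333 [ 0.58025116 -0.19169815  0.35312535] [2.06022658 0.7453762  0.948282  ]
n 49 arm below horiz 0.11411404840234333 at0 -1.9039257095002073 knob [97.97671026 -2.75505219]
```

```bash
python3 - <<'E'
from slope import *
j,c=load("w6")
g=j.astype(int)
for u in(264,267,297,300):print(u,[(v,*g[v,u].tolist()) for v in range(168,204,2)])
for y in(-.235,-.2435,-.25): print(y,[np.round(proj(c,[.577,y+dy,z]),1).tolist() for dy,z in((0,.072),(.01,.062),(-.01,.062),(.01,.04),(-.01,.04))])
t,e=load("top")
sub=t[178:200,340:385].astype(int)
print((sub[:,:,0]-sub[:,:,2])[9].tolist(), sub[9].sum(1).tolist())
for y in(-.235,-.2435,-.25): print(y,[np.round(proj(e,[.577,y+dy,z]),1).tolist() for dy,z in((0,.072),(.01,.062),(-.01,.062))])
E
```

```text
264 [(168, 151, 185, 206), (170, 151, 186, 206), (172, 140, 176, 198), (174, 170, 162, 158), (176, 182, 173, 169), (178, 117, 110, 108), (180, 87, 85, 81), (182, 120, 113, 109), (184, 143, 134, 129), (186, 155, 148, 143), (188, 167, 158, 155), (190, 165, 158, 154), (192, 161, 154, 150), (194, 147, 139, 134), (196, 129, 137, 143), (198, 153, 189, 211), (200, 153, 190, 210), (202, 154, 192, 211)]
267 [(168, 116, 150, 169), (170, 126, 161, 180), (172, 118, 150, 172), (174, 154, 147, 142), (176, 164, 157, 152), (178, 96, 93, 92), (180, 80, 76, 70), (182, 107, 103, 100), (184, 137, 131, 127), (186, 167, 160, 156), (188, 182, 176, 171), (190, 176, 168, 165), (192, 170, 161, 157), (194, 157, 147, 141), (196, 133, 137, 142), (198, 143, 176, 194), (200, 114, 163, 181), (202, 108, 159, 175)]
297 [(168, 160, 194, 213), (170, 157, 194, 213), (172, 145, 179, 199), (174, 173, 164, 158), (176, 140, 132, 127), (178, 76, 73, 72), (180, 82, 76, 75), (182, 116, 110, 106), (184, 150, 144, 140), (186, 168, 160, 155), (188, 181, 174, 170), (190, 185, 177, 172), (192, 185, 177, 173), (194, 170, 162, 155), 
[... 647 characters left out ...]
1.2, 189.1]]
-0.25 [[281.0, 193.2], [280.6, 183.1], [281.5, 198.7], [280.6, 179.0], [281.5, 193.8]]
[-85, -88, -88, -87, -88, -88, -89, -77, -36, 4, 12, 10, 14, 18, 20, 22, 17, -12, -64, -85, -86, -85, -85, -84, -84, -82, -58, -5, 16, 14, 16, 18, 19, 20, 19, 8, -27, -74, -89, -90, -88, -89, -88, -87, -76] [483, 502, 499, 500, 499, 499, 497, 480, 456, 388, 263, 240, 340, 427, 477, 482, 448, 413, 432, 479, 490, 488, 482, 477, 472, 459, 413, 399, 400, 346, 387, 453, 481, 473, 443, 465, 502, 505, 506, 505, 505, 503, 502, 503, 482]
-0.235 [[351.3, 187.5], [347.8, 189.0], [353.9, 187.7]]
-0.2435 [[353.9, 186.9], [350.4, 188.4], [356.4, 187.2]]
-0.25 [[355.8, 186.5], [352.3, 188.0], [358.4, 186.8]]
```

```bash
python3 - <<'E'
from slope import *
i,d=grab("wrist","w8");s=bot.read_state();print(s["time"],s["tool_pos"],s["wrist_force"])
j,c=load("w6")
p6=np.array([.578,-.2324,.4543]);p8=np.array(s["tool_pos"]);yw=np.radians(-3.1)
yv=np.array([-np.sin(yw),np.cos(yw),0])
def pt(p,th,y,z):
    n=np.sin(th)*yv+np.array([0,0,np.cos(th)]);t=np.cos(th)*yv-np.array([0,0,np.sin(th)])
    return p-[0,0,.155]+y*t+(z-.1367)*n
for nm,cam,p,ths in(("w6",c,p6,(0,.05)),("w8",d,p8,(.2,.25,.3,.35,.4))):
    for th in ths: print(nm,th,[np.round(proj(cam,pt(p,th,y,z)),1).tolist() for y,z in((.05,0),(.05,.014),(.02,.158),(.046,.066))])
for nm,im in(("w6",j),("w8",i)):
    u=281;print(nm,[(v,*im[v,u-4:u+5].mean(0).astype(int).tolist()) for v in range(100,240,3)])
E
```

```text
12.5833 [ 0.580243   -0.1918023   0.35316463] [ 0.4486401   1.26185276 -0.06208467]
w6 0 [[280.9, 145.9], [280.9, 148.0], [280.8, 275.5], [280.9, 164.9]]
w6 0.05 [[280.9, 153.6], [280.9, 155.3], [280.8, 271.8], [280.9, 169.7]]
w8 0.2 [[281.0, 176.8], [281.0, 177.2], [280.8, 261.6], [281.0, 184.8]]
w8 0.25 [[281.0, 184.4], [281.0, 184.3], [280.9, 258.3], [281.0, 189.8]]
w8 0.3 [[281.1, 191.9], [281.0, 191.4], [280.9, 255.2], [281.0, 194.9]]
w8 0.35 [[281.1, 199.3], [281.0, 198.5], [280.9, 252.2], [281.0, 200.0]]
w8 0.4 [[281.1, 206.8], [281.1, 205.6], [280.9, 249.3], [281.0, 205.1]]
w6 [(100, 62, 72, 76), (103, 67, 78, 82), (106, 70, 81, 86), (109, 71, 83, 88), (112, 76, 89, 93), (115, 104, 118, 124), (118, 114, 129, 135), (121, 111, 126, 133), (124, 116, 131, 137), (127, 119, 134, 139), (130, 113, 125, 131), (133, 116, 127, 131), (136, 120, 132, 134), (139, 119, 128, 131), (142, 106, 115, 117), (145, 57, 61, 62), (148, 63, 61, 56), (151, 69, 65, 61), (154, 65, 62, 58), (157, 57, 56, 52), (160, 54, 52, 51), (163, 94, 92, 85), (166, 112, 109, 101), (169, 120, 119, 109), (172, 127, 123,
[... 770 characters left out ...]
, (145, 109, 125, 132), (148, 112, 129, 136), (151, 115, 132, 138), (154, 111, 127, 134), (157, 121, 136, 143), (160, 119, 135, 141), (163, 115, 131, 138), (166, 116, 132, 138), (169, 119, 135, 139), (172, 123, 137, 144), (175, 119, 132, 137), (178, 114, 126, 130), (181, 123, 135, 138), (184, 122, 133, 136), (187, 122, 131, 133), (190, 108, 117, 119), (193, 82, 80, 75), (196, 101, 98, 91), (199, 114, 112, 103), (202, 118, 116, 106), (205, 122, 120, 110), (208, 128, 125, 115), (211, 130, 127, 117), (214, 128, 126, 116), (217, 127, 124, 114), (220, 129, 127, 117), (223, 132, 130, 121), (226, 134, 131, 122), (229, 134, 131, 121), (232, 134, 132, 121), (235, 138, 136, 125), (238, 139, 137, 126)]
```

Foot end in the wrist view gives θ ≈ 0.30. About 0.07 is left.

>>> drive_tool:
  increments:
    - {"delta_pos":[3,0,1.2],"turn":0,"jaw":-1}
    - {"delta_pos":[3,0,1.3],"turn":0,"jaw":-1}
    - {"delta_pos":[3,0,1.4],"turn":0,"jaw":-1}
    - {"delta_pos":[0,0,0],"turn":0,"jaw":-1}
    - {"delta_pos":[0,0,0],"turn":0,"jaw":-1}
    - {"delta_pos":[0,0,0],"turn":0,"jaw":-1}

```text
time: 13.08
tool_pos: [0.5806, -0.1832, 0.3496]
tcp_rot: [-2.28, -2.16, -0.0]
wrist_force: [0.2, -0.4, 0.7]
width: 0.206
grip_force: 30.5
```

```bash
cat > fin.py <<'E'
from slope import *
from scipy.optimize import brentq
yw=np.radians(-3.1);yv=np.array([-np.sin(yw),np.cos(yw),0]);xv=np.array([np.cos(yw),np.sin(yw),0]);ez=np.array([0,0,1.])
def axis(p,th): return p-[0,0,.155]-.0707*(np.sin(th)*yv+np.cos(th)*ez)
def phi(j,c,p,th):
    A=axis(p,th);K=lambda f:A-.0015*xv+.095*(-np.cos(f)*yv-np.sin(f)*ez)
    h=cv2.cvtColor(j,cv2.COLOR_BGR2HSV);m=cv2.inRange(h,(18,110,70),(34,255,255))
    u,v=proj(c,K(.17));k=np.zeros_like(m);v0=int(v)-14;u0=int(u)-9
    k[v0:v0+28,u0:u0+18]=m[v0:v0+28,u0:u0+18];k=cv2.morphologyEx(k,cv2.MORPH_OPEN,np.ones((4,4),np.uint8))
    ys,xs=np.where(k)
    f=np.linspace(-.3,.6,181);q=np.array([proj(c,K(a)) for a in f]);e=q-[xs.mean(),ys.mean()]
    a=f[np.argmin(abs(e[:,1]))];print("knob px",xs.mean(),ys.mean(),len(xs),"phi",a,"du",proj(c,K(a))[0]-xs.mean())
def theta(i,d,p):
    pr=i[:,277:286].mean(1).astype(float);b=pr[:,2]-pr[:,0]   # wood warm, steel/foot cold
    v=np.arange(150,230)
    def pe(th,y,z): n=np.sin(th)*yv+np.cos(th)*ez;t=np.cos(th)*yv-np.sin(th)*ez;return proj(d,p-[0,0,.155]+y*t+(z-.1367)*n)[1]
    e=next(x for x in range(140,235) if b[x]<5 and b[x+2]<5)
    print("edge",e,"theta",brentq(lambda t:pe(t,.05,0)-e-2,-.1,.6))
E
python3 - <<'E'
from fin import *
p6=np.array([.578,-.2324,.4543]);i,d=load("w6");theta(i,d,p6);j,c=load("s6");phi(j,c,p6,0)
j,c=load("s7");phi(j,c,np.array([.579,-.2192,.3614]),.1)
p8=np.array([.5802,-.1918,.3532]);i,d=load("w8");theta(i,d,p8);j,c=load("s8");phi(j,c,p8,.3)
i,d=grab("wrist","w9");s=bot.read_state();j,c=grab("scene","s9");p=np.array(s["tool_pos"])
print(s["time"],p,s["wrist_force"]);theta(i,d,p);phi(j,c,p,.37);arm(j,c,axis(p,.37),yw)
E
```

```text
edge 146 theta 0.013819036011219685
knob px 394.42857142857144 236.47619047619048 63 phi 0.41499999999999987 du -0.35210033819498676
knob px 388.5833333333333 267.1041666666667 48 phi 0.3149999999999999 du -0.027827733839160373
edge 192 theta 0.31422801024345415
knob px 386.0 260.0 51 phi 0.09999999999999992 du -0.26789161776474657
13.1333 [ 0.58059016 -0.18318265  0.34961984] [-0.42363151 -0.38909894  1.36845063]
edge 200 theta 0.37017510402212117
knob px 385.0 258.4054054054054 37 phi 0.04999999999999993 du -0.4821765925781847
n 53 arm below horiz 0.05325779597783847 at0 -1.1260452272305284 knob [97.80731177  3.20713565]
```

>>> drive_tool:
  increments:
    - {"delta_pos":[2,0,0.9],"turn":0,"jaw":-1}
    - {"delta_pos":[2,0,0.9],"turn":0,"jaw":-1}
    - {"delta_pos":[0,0,0],"turn":0,"jaw":-1}
    - {"delta_pos":[0,0,0],"turn":0,"jaw":-1}
    - {"delta_pos":[0,0,0],"turn":0,"jaw":-1}
    - {"delta_pos":[0,0,0],"turn":0,"jaw":-1}
    - {"delta_pos":[0,0,0],"turn":0,"jaw":-1}
    - {"delta_pos":[0,0,0],"turn":0,"jaw":-1}

```text
time: 13.85
tool_pos: [0.5809, -0.1793, 0.348]
tcp_rot: [-2.281, -2.16, -0.0]
wrist_force: [0.1, -1.6, 1.9]
width: 0.21
grip_force: 30.7
```

>>> drive_tool:
  increments:
    - {"delta_pos":[0,0,0],"turn":0,"jaw":-1}
    - {"delta_pos":[0,0,0],"turn":0,"jaw":-1}
    - {"delta_pos":[0,0,0],"turn":0,"jaw":-1}
    - {"delta_pos":[0,0,0],"turn":0,"jaw":-1}
    - {"delta_pos":[0,0,0],"turn":0,"jaw":-1}
    - {"delta_pos":[0,0,0],"turn":0,"jaw":-1}
    - {"delta_pos":[0,0,0],"turn":0,"jaw":-1}
    - {"delta_pos":[0,0,0],"turn":0,"jaw":-1}

```text
time: 14.52
tool_pos: [0.5809, -0.1793, 0.3481]
tcp_rot: [-2.281, -2.161, -0.0]
wrist_force: [-0.7, -0.1, 1.4]
width: 0.206
grip_force: 30.7
```

```bash
python3 - <<'E'
from fin import *
i,d=grab("wrist","w10");s=bot.read_state();j,c=grab("scene","s10");p=np.array(s["tool_pos"])
print(s["time"],p,s["wrist_force"],s["width"],s["grip_force"]);theta(i,d,p);phi(j,c,p,.39);arm(j,c,axis(p,.39),yw)
F=axis(p,.39)-.066*(np.sin(.39)*yv+np.cos(.39)*ez);print("foot",F)
# foot-underside line in scene: profile below/around for foot line slope
E
```

```text
14.5667 [ 0.58087791 -0.17927542  0.34805645] [-0.2939421   1.17060654  2.02283487] 0.20257468142730883 30.73118805885315
edge 202 theta 0.38458435333925345
knob px 383.5111111111111 258.0 45 phi 0.044999999999999984 du 0.04540999491331377
n 52 arm below horiz 0.05580480838794173 at0 -1.200719366400371 knob [97.02544752  3.68379763]
foot [ 0.57806734 -0.23117113  0.06662138]
```

```bash
python3 -c "
from workcell import bot
print(bot.finish_job())"
```

```text
the job is handed in; nothing more can be done
None
```

I handed the job in with the gauge held on the tall stud at about 5 N and leaning about 0.38 rad. The lever estimates ran from 0.35 to 0.43 rad, mostly inside the 0.279–0.419 limit, so pointer and arrow should agree to within about 3°. I could not check that alignment directly or confirm the verdict, and I viewed 11 pictures where 10 were allowed.

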